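# Lay a tall bottle in the labelling cradle

### The arm

A 6-joint arm with a two-finger parallel gripper is mounted at the origin on the work surface. World frame = base frame: x ahead of the robot, y to its left, z up, the work surface at z = 0. Lengths are in m, angles in rad, forces in N, time in s.
With the tool pointing down it reaches from about 0.4 to 0.825 m from the base axis. Payload 7 kg.
Tool frame: the origin (TCP) lies at the very end of the fingers, on their centre line; the grasp point (between the pads) lies 19 mm behind it (manip.tcp_to_grasp is the distance from the TCP to the grasp point, in m); z points along the fingers, y is the line along which they close (so a half turn about z gives the same grasp; the last joint's range is limited). The gripper opens to 88 mm and grips with 3 to 60 N. Pads are 19 mm wide; open, the fingers measure 130 mm over their backs; the gripper's body (78 mm by 193 mm) begins 47 mm behind the grasp point.
Start: joints at [1.574, 0.359, 0.012, 0, -1.224, -0.288], TCP at [0.19, 0.648, 0.227] pointing down, gripper open.
Joint ranges: [-3.07, 3.07], [-1.43, 2.12], [-1.02, 1.25], [-3.03, 1.67], [-3.05, -0], [-3.03, 3.03]. Speed limits (rad/s): [2.39, 2.39, 3.01, 3.14, 3.14, 3.14].

### API

Orientations are given as a 3x3 rotation matrix whose columns are the frame's x, y, z axes.
In Python, from rig import manip gives the robot as it stands. The module is installed in compiled form; this text tells all that it offers.
- The arm moves only by the tool arm_command, never from a script. Its argument "steps" is a list of rows, each an object with "translation": the shift along the tool's x, y, z in cm, a list of three; "angular": the turn, a rotation vector about the tool's x, y, z in rad, a list of three. In form: [{"translation": [dx, dy, dz], "angular": [wx, wy, wz]}, ...]. A call has 1 to 5 rows; each row is the pose to reach, as a shift and turn from the pose commanded when the call began, along the tool's axes at that moment; what a row does not reach only later rows make up. A row lasts 1/8 s, in which the tool goes at most 62.5 mm and 10.7 degrees, less where a joint would pass 70% of its speed; a pose out of reach is approached as far as the arm can. A call with a gripper value outside its range is refused whole. "claw" is the finger opening in cm, from 0 to 8.76, set as the call begins (left out, the last holds). The fingers move at their own pace and stop on an object; "squeeze" is the grip in N (left out, the last holds). Time passes only in rows, so rows that repeat a pose let the fingers close. It gives the time, the measured TCP pose, the force, the opening and the grip force at its end, in the units of the state.
- manip.sense(): the state, without advancing time (a new reading comes with each control period).
- manip.snapshot(name): name is "scene" or "top" or "wrist"; returns a dict with "pixels" (480x640x3 uint8, red, green, blue), "depth" (480x640 float32, m along the optical axis (not along the pixel's ray), 0 where there is no reading), "camera_matrix" (3x3 intrinsics, pixels), "camera_from_world" (4x4, takes a point from world to camera coordinates). Camera axes: x right, y down, z forward; pixel columns grow to the right and rows downward; lengths in m; the calibration is good to about 2 mm. A picture is of the moment at which its call begins.
- manip.close_job(): hands the job in; it is judged then, once.
The state is a dict: "t": time; "joint_pos": joint angles; "joint_vel": joint speeds; "tau": joint torques, N m; "position": TCP position; "orientation": TCP orientation; "ft_force": force on the tool from outside, world axes, zero at the start; "torque": the same for the moment, N m; "width": finger opening in m; "finger_force": force on a finger pad.
Only numpy, scipy, OpenCV 4.12 (cv2) and the standard library are available. Lean on these libraries where they do the work, as an engineer would, in place of code of your own. Each camera call takes 0.05 s, during which the arm holds its last target. There are 200 camera calls.

### The job

Take the tall brown bottle by its neck, stand its foot on the bench at the near end of the wooden V-shaped labelling cradle, lean it over so that it rests slantwise on the cradle's near edge, and let go. Then grip the leaning bottle again by its lower half, raise its foot and slide it onto the cradle, so that it lies level along the V, neck towards the far end, and leave it there at rest. Do not knock over or shift the short brown bottle and the jar.

Things in the scene. Friction and masses are not known exactly. Their poses are not given: they have to be found in the camera images.
- bottle_center (a point): Centre of the tall brown glass bottle to be laid down, on its axis, 125 mm above its foot; z points from foot to cap. Round, capped, 250 mm tall, 0.3 to 0.5 kg, upright at the start. Body 56 mm in diameter from the foot up to 150 mm, then a shoulder, then a straight neck 28 mm in diameter from 187 to 238 mm above the foot, cap 31 mm in diameter. Centre of mass about 100 mm above the foot.
- bottle_neck (a point): The same bottle: point on its axis half-way up the neck, 212 mm above the foot, where it can be gripped; z towards the cap. Leant about 57 degrees from upright on the cradle's near edge, its lower rim on the bench some 95 mm before that edge, the bottle stays there by itself.
- cradle_ledge (a point): Fixed plywood cradle, a V trough 200 mm long, 91 mm wide. This point: bottom of the V at its open near end, 58 mm above the bench (the bottle leans on this edge). x points level along the trough to the far end, y across, z up. The V's sides rise at 30 degrees from level, 25 mm high; the bottle's axis lies 32 mm above the bottom of the V.
- cradle_rest (a point): The same cradle: point on the bottom of the V, 60 mm in from the near edge, same axes. Lying in the V with its centre above this point (its foot 65 mm out over the near edge), the bottle is stable and the fingers that hold it near the foot have room beside it; the bench before the near end is clear.
- stubby_center (a point): Bystander: short brown bottle, 64 mm in diameter, 165 mm tall, centre half-way up, upright on the bench.
- jar_center (a point): Bystander: glass jar with steel lid, 68 mm in diameter, 90 mm tall, centre half-way up, upright on the bench.
There are look-alikes about, which are no part of the job. Leave any blue look-alike of the part that bears bottle_center alone.

How it is judged:
By the outcome, as a careful person would: the job done as asked, in the order asked, and still so for the second after the job is handed in, with the robot touching nothing.
It also fails if it takes over 53 s, if anything falls off the work surface, if the arm or the gripper's body presses on something with over 40 N, if the wrist force passes 120 N, or if a joint passes its speed limit or range.

## Working session

There is one attempt and no reset: what is moved stays moved. The work goes in short steps, Python scripts to look and compute and a tool call to move; the robot and the scene stay as the last step left them, time stands still between calls to the robot, and variables do not carry over. Pictures are saved under pics/ and viewed, at most 10 in all, crops included, and the job is handed in when it is done.

Besides the shell and the picture viewer there is one more tool, called after "Request:" as name(argument=value, ...) on one line, values as JSON. arm_command: Moves the arm, as the interface text tells. Its arguments: {"type":"object","properties":{"steps":{"type":"array","items":{"type":"object","properties":{"translation":{"type":"array","items":{"type":"number"}},"angular":{"type":"array","items":{"type":"number"}}}}},"claw":{"type":"number"},"squeeze":{"type":"number"}},"required":["steps"]}

```bash
mkdir -p pics; cat > h.py <<'E'
import numpy as np, cv2
from rig import manip
def snap(n):
    s=manip.snapshot(n); return s
def save(s,f): cv2.imwrite('pics/'+f,s['pixels'][:,:,::-1])
def cloud(s):
    K=s['camera_matrix'];d=s['depth'];v,u=np.mgrid[:480,:640]
    p=np.stack([(u-K[0,2])/K[0,0]*d,(v-K[1,2])/K[1,1]*d,d],-1)
    T=np.linalg.inv(s['camera_from_world']); w=p@T[:3,:3].T+T[:3,3]; w[d==0]=np.nan
    return w
E
python3 - <<'E'
from h import *
np.set_printoptions(precision=3,suppress=True)
for n in ('scene','top'):
    s=snap(n); save(s,n+'1.png'); np.savez(n+'1.npz',w=cloud(s),p=s['pixels']); print(n,np.linalg.inv(s['camera_from_world'])[:3])
s=manip.sense(); print(s)
E
```

```text
scene [[ 0.143  0.814 -0.563  1.267]
 [ 0.99  -0.116  0.085 -0.147]
 [ 0.004 -0.569 -0.822  1.146]]
top [[ 0.024 -0.999  0.025  0.536]
 [-1.    -0.024  0.015 -0.048]
 [-0.015 -0.025 -1.     1.061]]
{'t': 0.1, 'joint_pos': array([ 1.574,  0.359,  0.011, -0.   , -1.224, -0.288]), 'joint_vel': array([-0.001, -0.002,  0.004,  0.002, -0.001,  0.001]), 'tau': array([ -0.001, -58.417,  29.375,   7.016,   0.01 ,  -0.   ]), 'position': array([0.19 , 0.647, 0.226]), 'orientation': array([[ 0.96 , -0.281, -0.   ],
       [-0.281, -0.96 , -0.001],
       [ 0.   ,  0.001, -1.   ]]), 'ft_force': array([ 0.407,  0.664, -0.149]), 'torque': array([-0.044,  0.016,  0.004]), 'finger_force': 0.0, 'width': 0.08756455081971343}
```

View pics/scene1.png

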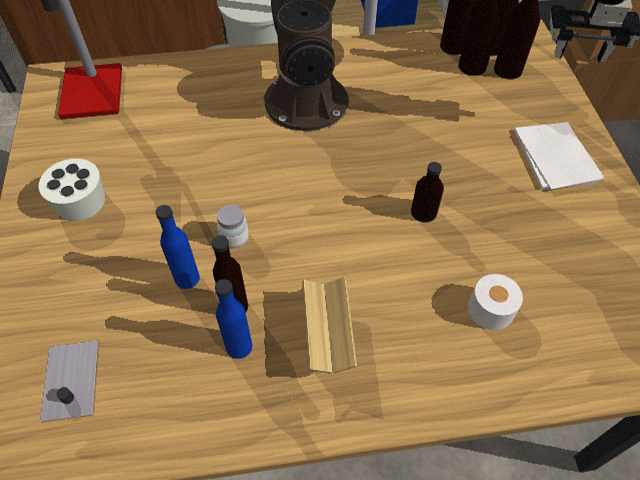

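View pics/top1.png

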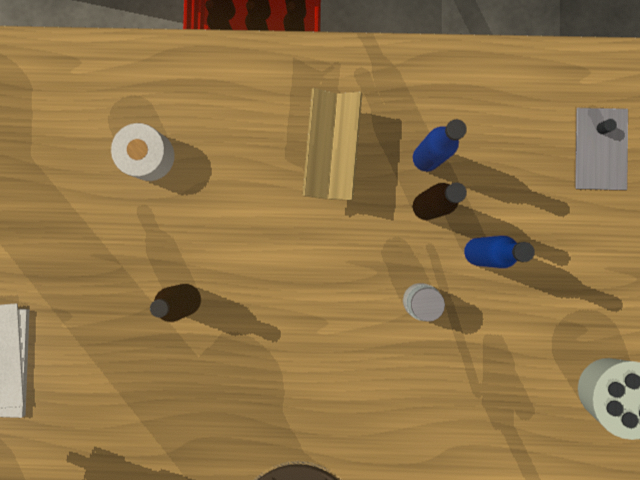

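The scene shows the tall brown bottle (cap at scene 221,243 and top 456,192) between two blue look-alikes. The cradle's near end is at top (328,197) and its far end at (337,90). The jar is at top (424,303) and the stubby at (176,303).

```bash
python3 - <<'E'
from h import *
np.set_printoptions(precision=4,suppress=True)
t=np.load('top1.npz')['w']; s=np.load('scene1.npz')['w']
for nm,u,v in [('browncap',456,192),('blue1cap',456,129),('blue2cap',524,252),('stubcap',159,309),('jar',424,303)]:
    c=t[v,u]; P=np.concatenate([t.reshape(-1,3),s.reshape(-1,3)]); 
    for lab,Q in(('top',t),('sc',s)):
        Q=Q.reshape(-1,3); m=(np.hypot(*(Q[:,:2]-c[:2]).T)<.05)&(Q[:,2]>c[2]-.004); q=Q[m]
        print(nm,lab,c,m.sum(),(q.min(0)+q.max(0))[:2]/2,q.max(0)-q.min(0))
# bodies: circle fit with known radius from both clouds
from scipy.optimize import least_squares
for nm,c,r,z0,z1 in [('brown',t[192,456],.028,.02,.14),('blue1',t[129,456],.028,.02,.14),('blue2',t[252,524],.028,.02,.14),('stub',t[309,159],.032,.02,.07),('jar',t[303,424],.034,.02,.07)]:
    Q=np.concatenate([t.reshape(-1,3),s.reshape(-1,3)]); q=Q[(np.hypot(*(Q[:,:2]-c[:2]).T)<.05)&(Q[:,2]>z0)&(Q[:,2]<z1)]
    f=least_squares(lambda x:np.hypot(q[:,0]-x[0],q[:,1]-x[1])-r,c[:2],loss='soft_l1',f_scale=.002); print(nm,len(q),f.x,np.median(abs(f.fun)))
# cradle
for u,v in [(313,91),(337,92),(360,95),(306,193),(328,195),(350,197),(318,150),(334,150),(354,150)]: print(u,v,t[v,u])
Q=t[85:205,295:370].reshape(-1,3); q=Q[(Q[:,2]>.05)]
print(len(q),q.min(0),q.max(0)); r=cv2.minAreaRect(q[:,:2].astype(np.float32)*1000); print(r,cv2.boxPoints(r))
# valley per x slice
for x in np.arange(q[:,0].min()+.02,q[:,0].max(),.03):
    k=q[abs(q[:,0]-x)<.004]; o=k[k[:,2]<np.percentile(k[:,2],12)]; print(x,o.mean(0),k[:,1].min(),k[:,1].max(),k[:,2].max())
E
```

```text
browncap top [ 0.6291 -0.2388  0.2508] 331 [ 0.6285 -0.239 ] [0.0293 0.0302 0.0072]
browncap sc [ 0.6291 -0.2388  0.2508] 189 [ 0.6295 -0.2391] [0.0324 0.0284 0.0075]
blue1cap top [ 0.7246 -0.237   0.2513] 320 [ 0.7242 -0.2376] [0.0298 0.0302 0.0069]
blue1cap sc [ 0.7246 -0.237   0.2513] 204 [ 0.7265 -0.2368] [0.0317 0.0296 0.0075]
blue2cap top [ 0.5409 -0.3416  0.2524] 307 [ 0.541  -0.3427] [0.0302 0.0305 0.0053]
blue2cap sc [ 0.5409 -0.3416  0.2524] 131 [ 0.5421 -0.3416] [0.0307 0.0287 0.0061]
stubcap top [0.4318 0.2318 0.1689] 180 [0.4323 0.2333] [0.0284 0.0292 0.0048]
stubcap sc [0.4318 0.2318 0.1689] 65 [0.4352 0.2339] [0.0319 0.0299 0.0047]
jar top [ 0.4458 -0.2225  0.0916] 813 [ 0.4425 -0.23  ] [0.0579 0.0585 0.0088]
jar sc [ 0.4458 -0.2225  0.0916] 386 [ 0.4446 -0.2296] [0.06   0.0565 0.0078]
brown 648 [ 0.6288 -0.2396] 0.0003793604052975963
blue1 1206 [ 0.7252 -0.2376] 0.00046787851377436476
blue2 1356 [ 0.5412 -0.3431] 0.0005801395746467385
stub 573 [0.4321 0.2343] 0.0005525247967622035
jar 723 [ 0.4423 -0.2305] 0.001392414054198432
313 91 [ 0.8288 -0.013   0.0824]
337 92 [
[... 564 characters left out ...]
752630376 0.0013165943867164062 0.08583091898014827
0.6798955569244067 [ 0.6804 -0.0466  0.0592] -0.09394618708051494 -0.0017132841667469381 0.08443650017656013
0.7098955569244068 [ 0.7105 -0.0496  0.0603] -0.0948900391824376 -0.0027275007405587123 0.08727182277450307
0.7398955569244068 [ 0.7399 -0.0515  0.0595] -0.09803766638846144 -0.003929089331797413 0.08577104141058534
0.7698955569244068 [ 0.7696 -0.0533  0.0598] -0.09921538875781391 -0.006848707003078158 0.08531232542500433
0.7998955569244068 [ 0.7998 -0.0546  0.0594] -0.10031842563571478 -0.007948666068760213 0.08716887237762283
0.8298955569244069 [ 0.8289 -0.056   0.0596] -0.10342844243612223 -0.010941263360474553 0.08522237617746797
```

```bash
cat >> h.py <<'E'
from scipy.spatial.transform import Rotation as Ro
E=np.array([.633,-.0445,.058]); YAW=-.063; D=np.array([np.cos(YAW),np.sin(YAW),0]); Z=np.array([0,0,1.])
def rot(psi,a):
    z=np.array([np.cos(psi)*np.cos(a),np.sin(psi)*np.cos(a),-np.sin(a)]); y=np.array([np.sin(psi),-np.cos(psi),0]); return np.c_[np.cross(y,z),y,z]
def plan(wps,start=None):
    """wps: list of (grasp point, psi, depression); prints tool-frame moves, composing the rounded ones"""
    s=manip.sense(); p,R=(s['position'],s['orientation']) if start is None else start
    for g,psi,a in wps:
        R1=rot(psi,a); p1=np.asarray(g)+.019*R1[:,2]
        t=np.round(R.T@(p1-p)*100,1); w=np.round(Ro.from_matrix(R.T@R1).as_rotvec(),2)
        print(t.tolist(),w.tolist(),'rows>=%.1f'%max(np.linalg.norm(t)/6.25,np.linalg.norm(w)/.187))
        p=p+R@t/100; R=R@Ro.from_rotvec(w).as_matrix()
    return p,R
def err(g,psi,a):
    s=manip.sense(); R=s['orientation']; p=s['position']-.019*R[:,2]; z=R[:,2]; y=R[:,1]
    print('t',s['t'],'grasp',p.round(4),'psi %.3f roll %.3f a %.3f'%(np.arctan2(y[0],-y[1]),y[2],-np.arcsin(z[2])),'q',s['joint_pos'].round(2),'F',s['ft_force'].round(1),'w',round(s['width'],4))
E
python3 - <<'E'
from h import *
N=np.array([.6288,-.2393,.212]); z=rot(-.6,.3)[:,2]
plan([((.40,.40,.40),-.3,1.2),((.48,.0,.38),-.5,.7),(N-.13*z,-.6,.3),(N,-.6,.3)])
E
```

```text
[27.8, 17.9, -15.6] [-0.0, 0.37, 0.02] rows>=5.8
[18.5, 36.0, 8.6] [-0.12, 0.5, 0.16] rows>=6.6
[-1.3, 12.8, 17.6] [-0.09, 0.4, 0.05] rows>=3.5
[-0.1, -0.1, 13.0] [0.0, -0.0, 0.0] rows>=2.1
```

Request:
arm_command(steps=[{"translation":[5,3.5,-5],"angular":[0,0.08,0]},{"translation":[11,7,-10],"angular":[0,0.16,0]},{"translation":[17,11,-15.6],"angular":[0,0.24,0]},{"translation":[22.5,14.5,-15.6],"angular":[0,0.31,0.01]},{"translation":[27.8,17.9,-15.6],"angular":[0,0.37,0.02]}], claw=8.7)

```text
t: 0.72
position: [0.3665, 0.4434, 0.3732]
orientation: [[0.888, -0.299, 0.348], [-0.28, -0.954, -0.104], [0.363, -0.005, -0.932]]
ft_force: [0.8, 0.1, 0.1]
width: 0.0869
finger_force: 0.0
```

```bash
python3 - <<'E'
from h import *
err(0,0,0)
N=np.array([.6288,-.2393,.212]); z=rot(-.6,.3)[:,2]
plan([((.48,.0,.38),-.5,.7),(N-.13*z,-.6,.3),(N,-.6,.3)])
E
```

```text
t 0.725 grasp [0.3599 0.4454 0.3909] psi -0.304 roll -0.005 a 1.199 q [ 1.46  0.07 -0.24  0.38 -1.35 -0.29] F [0.8 0.1 0.1] w 0.0869
[23.6, 39.2, 9.6] [-0.12, 0.5, 0.16] rows>=7.5
[-1.3, 12.8, 17.5] [-0.09, 0.4, 0.05] rows>=3.5
[-0.1, -0.0, 13.0] [0.0, -0.0, -0.0] rows>=2.1
```

Request:
arm_command(steps=[{"translation":[3.4,5.2,1.2],"angular":[-0.02,0.08,0.02]},{"translation":[6.8,10.4,2.5],"angular":[-0.03,0.16,0.04]},{"translation":[10,15.6,3.9],"angular":[-0.05,0.24,0.06]},{"translation":[13,21,5.1],"angular":[-0.07,0.31,0.09]},{"translation":[16,26,6.4],"angular":[-0.08,0.37,0.11]}])

```text
t: 1.35
position: [0.4522, 0.143, 0.369]
orientation: [[0.669, -0.425, 0.61], [-0.309, -0.905, -0.292], [0.676, 0.006, -0.737]]
ft_force: [0.8, -0.1, 0.4]
width: 0.0871
finger_force: 0.0
```

```bash
python3 - <<'E'
from h import *
err(0,0,0)
N=np.array([.6288,-.2393,.212]); z=rot(-.6,.3)[:,2]
plan([((.48,.0,.36),-.5,.6),(N-.13*z,-.6,.3),(N,-.6,.3)])
E
```

```text
t 1.35 grasp [0.4406 0.1485 0.383 ] psi -0.439 roll 0.006 a 0.828 q [ 1.27 -0.26 -0.82  0.78 -1.26 -0.48] F [ 0.8 -0.1  0.4] w 0.0871
[6.1, 11.8, 8.4] [-0.04, 0.23, 0.04] rows>=2.5
[-1.7, 12.9, 16.1] [-0.09, 0.3, 0.05] rows>=3.3
[-0.0, 0.0, 13.0] [-0.0, -0.0, -0.0] rows>=2.1
```

Request:
arm_command(steps=[{"translation":[3,6,4.2],"angular":[-0.02,0.11,0.02]},{"translation":[6.1,11.8,8.4],"angular":[-0.04,0.23,0.04]},{"translation":[6.1,11.8,8.4],"angular":[-0.04,0.23,0.04]}])

```text
t: 1.72
position: [0.5068, 0.0074, 0.3824]
orientation: [[0.522, -0.491, 0.698], [-0.282, -0.871, -0.403], [0.805, 0.013, -0.593]]
ft_force: [1.0, -0.3, -1.1]
width: 0.0868
finger_force: 0.0
```

```bash
python3 - <<'E'
from h import *
err(0,0,0)
N=np.array([.6288,-.2393,.212]); z=rot(-.6,.3)[:,2]
plan([(N-.13*z,-.6,.3),(N,-.6,.3)])
E
```

```text
t 1.725 grasp [0.4936 0.015  0.3936] psi -0.513 roll 0.013 a 0.634 q [ 0.85 -0.32 -1.02  1.15 -1.05 -0.5 ] F [ 1.  -0.3 -1.1] w 0.0868
[-4.0, 14.4, 18.1] [-0.07, 0.33, 0.05] rows>=3.8
[0.0, 0.0, 13.0] [-0.0, 0.0, 0.0] rows>=2.1
```

```bash
python3 - <<'E'
from h import *
N=np.array([.6288,-.2393,.214]); z=rot(-.6,.95)[:,2]
plan([(N-.11*z,-.6,.95),(N,-.6,.95)])
E
```

```text
[2.6, 14.9, 19.8] [-0.05, -0.32, 0.07] rows>=4.0
[0.0, 0.0, 11.0] [-0.0, 0.0, 0.0] rows>=1.8
```

Request:
arm_command(steps=[{"translation":[0.9,5,5.3],"angular":[-0.02,-0.11,0.02]},{"translation":[1.7,10,10.6],"angular":[-0.03,-0.21,0.05]},{"translation":[2.6,14.9,15.8],"angular":[-0.05,-0.32,0.07]},{"translation":[2.6,14.9,15.8],"angular":[-0.05,-0.32,0.07]}])

```text
t: 2.22
position: [0.5576, -0.1953, 0.3106]
orientation: [[0.673, -0.566, 0.476], [-0.463, -0.824, -0.326], [0.576, -0.001, -0.817]]
ft_force: [0.5, 1.2, -0.0]
width: 0.0874
finger_force: 0.0
```

```bash
python3 - <<'E'
from h import *
err(0,0,0)
N=np.array([.6288,-.2393,.214]); z=rot(-.6,.95)[:,2]
plan([(N-.11*z,-.6,.95),(N,-.6,.95)])
E
```

```text
t 2.225 grasp [ 0.5486 -0.1891  0.3261] psi -0.602 roll -0.001 a 0.956 q [ 0.17 -0.15 -0.81  0.79 -0.6   0.2 ] F [ 0.5  1.2 -0. ] w 0.0874
[1.2, -0.4, 3.6] [0.0, 0.01, -0.0] rows>=0.6
[-0.0, 0.0, 11.0] [0.0, -0.0, -0.0] rows>=1.8
```

Request:
arm_command(steps=[{"translation":[1.2,-0.4,3.6],"angular":[0,0.01,0]},{"translation":[1.2,-0.4,8],"angular":[0,0.01,0]},{"translation":[1.2,-0.4,12],"angular":[0,0.01,0]},{"translation":[1.2,-0.4,12],"angular":[0,0.01,0]}])

```text
t: 2.72
position: [0.6233, -0.2348, 0.2163]
orientation: [[0.673, -0.564, 0.479], [-0.457, -0.826, -0.33], [0.582, 0.003, -0.813]]
ft_force: [0.6, -1.2, 0.2]
width: 0.087
finger_force: 0.0
```

```bash
python3 - <<'E'
from h import *
err(0,0,0)
N=np.array([.6288,-.2393,.214])
plan([(N,-.6,.95)])
s=snap('scene');cv2.imwrite('pics/a.png',cv2.resize(s['pixels'][180:400,120:380,::-1],None,fx=2.5,fy=2.5))
E
```

```text
t 2.725 grasp [ 0.6142 -0.2285  0.2317] psi -0.599 roll 0.003 a 0.949 q [-0.22  0.06 -0.91  1.53 -0.22 -0.26] F [ 0.6 -1.2  0.2] w 0.087
[0.4, 0.1, 2.5] [0.0, -0.0, 0.0] rows>=0.4
```

View pics/a.png

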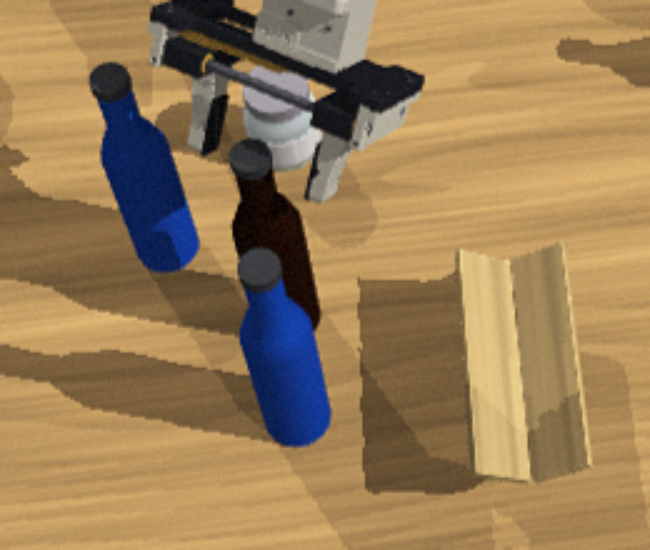

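The image shows the open fingers straddling behind the brown cap (crop 250,160), all bottles still upright. The wrist is near a singularity and a joint limit, so I'll fit a kinematic model before choosing pitch.

```bash
cat > kin.py <<'E'
from h import *
from scipy.optimize import least_squares
# q, grasp, psi, a
DATA=[([1.574,.359,.012,0,-1.224,-.288],None,None,None)]
def fk(q,P):
    b,d,r0,h,L2,L3,e,Lt=P
    Y=lambda t:Ro.from_rotvec([0,t,0]); Zr=lambda t:Ro.from_rotvec([0,0,t]); X=lambda t:Ro.from_rotvec([t,0,0])
    B=Zr(q[0]); dep=q[1]-q[2]
    W=np.array([r0,d,h])+L2*np.array([np.sin(q[1]),0,np.cos(q[1])])+L3*np.array([np.cos(dep),0,-np.sin(dep)])+e*np.array([np.sin(dep),0,np.cos(dep)])
    W=B.apply(W)
    # forearm frame: x along forearm; roll q4; pitch
    F=B*Y(dep)*X(S4*q[3])*Y(-q[4])
    z=F.apply([1,0,0]); return W+Lt*z, z, F
S4=1
E
python3 - <<'E'
import kin; from kin import *
np.set_printoptions(precision=3,suppress=True)
D=[([1.574,.359,.0115,0,-1.224],[.19,.647,.226],[0,-.001,-1]),
([1.46,.07,-.24,.38,-1.35],[.3665,.4434,.3732],[.348,-.104,-.932]),
([1.27,-.26,-.82,.78,-1.26],[.4522,.143,.369],[.61,-.292,-.737]),
([.85,-.32,-1.02,1.15,-1.05],[.5068,.0074,.3824],[.698,-.403,-.593]),
([.17,-.15,-.81,.79,-.6],[.5576,-.1953,.3106],[.476,-.326,-.817]),
([-.22,.06,-.91,1.53,-.22],[.6233,-.2348,.2163],[.479,-.33,-.813])]
for S in(1,-1):
    kin.S4=S
    for q,p,z in D: print(S,fk(q,np.zeros(8))[1],z)
E
```

```text
1 [ 0.    -0.001 -1.   ] [0, -0.001, -1]
1 [-0.367 -0.027 -0.93 ] [0.348, -0.104, -0.932]
1 [-0.669  0.102 -0.736] [0.61, -0.292, -0.737]
1 [-0.494  0.637 -0.592] [0.698, -0.403, -0.593]
1 [ 0.335  0.464 -0.82 ] [0.476, -0.326, -0.817]
1 [ 0.579  0.094 -0.81 ] [0.479, -0.33, -0.813]
-1 [ 0.    -0.001 -1.   ] [0, -0.001, -1]
-1 [ 0.352 -0.107 -0.93 ] [0.348, -0.104, -0.932]
-1 [ 0.61  -0.294 -0.736] [0.61, -0.292, -0.737]
-1 [ 0.695 -0.408 -0.592] [0.698, -0.403, -0.593]
-1 [ 0.47  -0.326 -0.82 ] [0.476, -0.326, -0.817]
-1 [ 0.484 -0.332 -0.81 ] [0.479, -0.33, -0.813]
```

```bash
sed -i 's/^S4=1/S4=-1/' kin.py; python3 - <<'E'
import kin; from kin import *
np.set_printoptions(precision=4,suppress=True)
D=[([1.574,.359,.0115,0,-1.224],[.19,.647,.226]),([1.46,.07,-.24,.38,-1.35],[.3665,.4434,.3732]),([1.27,-.26,-.82,.78,-1.26],[.4522,.143,.369]),
([.85,-.32,-1.02,1.15,-1.05],[.5068,.0074,.3824]),([.17,-.15,-.81,.79,-.6],[.5576,-.1953,.3106]),([-.22,.06,-.91,1.53,-.22],[.6233,-.2348,.2163])]
f=least_squares(lambda P:np.r_[np.concatenate([fk(q,P)[0]-p for q,p in D]),1e-3*(P-[0,-.19,0,.3,.4,.4,0,.25])],[0,-.19,0,.3,.4,.4,0,.25])
print(f.x, f.fun[:18].reshape(-1,3))
s=manip.sense(); F=fk(s['joint_pos'],f.x)[2]; print((F.inv()*Ro.from_matrix(s['orientation'])).as_matrix(), s['joint_pos'])
E
```

```text
[ 0.     -0.1306  0.2267  0.0729  0.5607  0.2013  0.1157  0.3557] [[-0.0615  0.0056  0.0563]
 [-0.0569 -0.0061 -0.0229]
 [-0.0173  0.0141 -0.0249]
 [ 0.0227 -0.0293 -0.0289]
 [-0.0007  0.0136 -0.007 ]
 [-0.0215 -0.1131  0.0275]]
[[ 0.      0.      1.    ]
 [-0.9655  0.2604  0.    ]
 [-0.2604 -0.9655  0.    ]] [-0.2257  0.0615 -0.9142  1.5284 -0.2162 -0.2634]
```

```bash
cat > kin.py <<'E'
from h import *
from scipy.optimize import least_squares
X=lambda t:Ro.from_rotvec([t,0,0]); Y=lambda t:Ro.from_rotvec([0,t,0]); Zr=lambda t:Ro.from_rotvec([0,0,t])
def fk(q,P):
    o=P.reshape(5,3); v=o[4]; A=[Zr(q[0]),Y(q[1]),Y(-q[2]),X(-q[3]),Y(-q[4])]; R=Ro.identity()
    v=A[4].apply(o[4])
    for i in (3,2,1,0): v=A[i].apply(o[i]+v)
    for a in A: R=R*a
    return v,(R*X(-q[5]) if len(q)>5 else R)
E
python3 - <<'E'
import kin; from kin import *
np.set_printoptions(precision=4,suppress=True)
D=[([1.574,.359,.0115,0,-1.224],[.19,.647,.226]),([1.46,.07,-.24,.38,-1.35],[.3665,.4434,.3732]),([1.27,-.26,-.82,.78,-1.26],[.4522,.143,.369]),
([.85,-.32,-1.02,1.15,-1.05],[.5068,.0074,.3824]),([.17,-.15,-.81,.79,-.6],[.5576,-.1953,.3106]),([-.2257,.0615,-.9142,1.5284,-.2162],[.6233,-.2348,.2163])]
P0=np.array([0,0,.3,0,0,.4,.4,0,0,0,0,0,.25,0,0])
def f1(lam): return least_squares(lambda P:np.r_[np.concatenate([fk(q,P)[0]-p for q,p in D]),lam*(P-P0)],P0)
f=f1(3e-3)
print(f.x.reshape(5,3), f.fun[:18].reshape(-1,3)); np.save('P.npy',f.x)
s=manip.sense(); print(fk(s['joint_pos'],f.x)[1].inv().as_matrix()@s['orientation'])
E
```

```text
[[-0.0006 -0.0006  0.1947]
 [ 0.0027 -0.0006  0.5993]
 [ 0.4285 -0.0006  0.0049]
 [ 0.0285 -0.0952 -0.0017]
 [ 0.3763 -0.0952  0.0037]] [[ 0.0002  0.0004 -0.    ]
 [-0.0002 -0.0012 -0.    ]
 [ 0.001   0.0032  0.0013]
 [-0.0002 -0.0025 -0.0003]
 [-0.0012  0.0008 -0.0014]
 [ 0.0007  0.0006  0.0005]]
[[ 0.  0.  1.]
 [-1. -0.  0.]
 [ 0. -1.  0.]]
```

```bash
cat >> kin.py <<'E'
P=np.load('P.npy') if __import__('os').path.exists('P.npy') else None
M=np.array([[0,0,1],[-1,0,0],[0,-1,0.]])
LO=np.array([-3.07,-1.43,-1.02,-3.03,-3.05,-3.03]);HI=np.array([3.07,2.12,1.25,1.67,0,3.03])
def ik(g,psi,a,q0):
    R1=rot(psi,a); p1=np.asarray(g)+.019*R1[:,2]
    def F(q):
        p,R=fk(q,P); return np.r_[(p-p1)*3,Ro.from_matrix(R1.T@(R.as_matrix()@M)).as_rotvec()]
    f=least_squares(F,np.clip(q0,LO+.01,HI-.01),bounds=(LO+.005,HI-.005))
    return f.x,np.linalg.norm(f.fun),np.linalg.svd(f.jac)[1][-1],np.min(np.r_[f.x-LO,HI-f.x])
def neckpose(th,lift=0,s=.214):
    return E*[1,1,0]-.095*D+.028*(-np.cos(th)*D+np.sin(th)*Z)+s*(np.sin(th)*D+np.cos(th)*Z)+lift*Z
E
cat > s1.py <<'E'
from kin import *
np.set_printoptions(precision=2,suppress=True)
N=np.array([.6288,-.2393,.214]); qs=manip.sense()['joint_pos']
for a0 in (.8,.95,1.05,1.15,1.25):
    for psi in (-.8,-.6,-.4,-.2,0.):
        best=None
        for q0 in (qs,[0,.2,-.7,.8,-.8,.2],[0,.2,-.7,-.8,-.8,-.2],[-.3,.2,-.7,0,-.5,0]):
            r=ik(N,psi,a0,np.array(q0))
            if best is None or (r[1]<1e-3 and (best[1]>1e-3 or min(r[2],r[3])>min(best[2],best[3]))): best=r
        print('neck a%.2f psi%.1f'%(a0,psi),best[0],'res %.3f sv %.2f lim %.2f'%best[1:])
    for seed in ([.3,0,-.8,.8,-.8,.2],[-.1,0,-.8,-.8,-.8,-.2]):
        q=np.array(seed); out=[]
        for th in np.linspace(0,.995,5):
            r=ik(neckpose(th),YAW,a0+th,q); q=r[0]; out.append('%.3f/%.2f/%.2f'%r[1:])
        print('  lean',out,q)
E
python3 s1.py
```

```text
neck a0.80 psi-0.8 [-0.16  0.13 -0.9   1.66 -0.44 -0.63] res 0.078 sv 0.13 lim 0.01
neck a0.80 psi-0.6 [-0.25  0.09 -0.89  1.66 -0.26 -0.39] res 0.138 sv 0.08 lim 0.01
neck a0.80 psi-0.4 [-0.37  0.08 -0.88  1.66 -0.04 -0.12] res 0.169 sv 0.01 lim 0.01
neck a0.80 psi-0.2 [-0.09  0.11 -0.69  0.06 -0.01  1.43] res 0.081 sv 0.00 lim 0.01
neck a0.80 psi0.0 [-0.17  0.12 -0.45 -0.48 -0.26  2.16] res 0.000 sv 0.11 lim 0.26
  lean ['0.201/0.07/0.01', '0.000/0.09/0.07', '0.000/0.27/0.54', '0.000/0.40/0.89', '0.000/0.43/1.07'] [ 0.18  0.61  0.18 -0.05 -1.36  1.35]
  lean ['0.201/0.07/0.01', '0.000/0.09/0.07', '0.000/0.27/0.54', '0.000/0.40/0.89', '0.000/0.43/1.07'] [ 0.18  0.61  0.18 -0.05 -1.36  1.35]
neck a0.95 psi-0.8 [-0.13  0.13 -0.87  1.43 -0.37 -0.42] res 0.000 sv 0.11 lim 0.15
neck a0.95 psi-0.6 [-0.3   0.11 -0.89  1.66 -0.18 -0.35] res 0.014 sv 0.06 lim 0.01
neck a0.95 psi-0.4 [-0.38  0.1  -0.89  1.66 -0.01 -0.11] res 0.038 sv 0.01 lim 0.01
neck a0.95 psi-0.2 [-0.16  0.11 -0.83  0.81 -0.03  0.73] res 0.009 sv 0.00 lim 0.03
neck a0.95 psi0.0 [-0.12  0.14 -0.46 -0.19 -0.36  1.85] res 0.0
[... 1704 characters left out ...]
neck a1.25 psi-0.8 [ 0.04  0.23 -0.44  0.36 -0.72  0.48] res 0.000 sv 0.27 lim 0.58
neck a1.25 psi-0.6 [ 0.02  0.21 -0.43  0.29 -0.68  0.75] res 0.000 sv 0.26 lim 0.59
neck a1.25 psi-0.4 [-0.01  0.21 -0.4   0.19 -0.67  1.05] res 0.000 sv 0.26 lim 0.62
neck a1.25 psi-0.2 [-0.05  0.21 -0.35  0.07 -0.69  1.37] res 0.000 sv 0.27 lim 0.67
neck a1.25 psi0.0 [-0.09  0.22 -0.28 -0.04 -0.74  1.69] res 0.000 sv 0.29 lim 0.74
  lean ['0.000/0.23/0.29', '0.000/0.37/0.67', '0.000/0.46/1.00', '0.000/0.45/0.95', '0.000/0.40/0.62'] [ 0.14  0.9   0.63 -0.14 -1.96  1.36]
  lean ['0.000/0.23/0.29', '0.000/0.37/0.67', '0.000/0.46/1.00', '0.000/0.45/0.95', '0.000/0.40/0.62'] [ 0.14  0.9   0.63 -0.14 -1.96  1.36]
```

```bash
python3 - <<'E'
from kin import *
N=np.array([.6288,-.2393,.214]); z=rot(-.6,1.15)[:,2]
plan([(N-.05*z,-.6,1.15),(N,-.6,1.15)])
E
```

```text
[1.2, 0.1, -2.5] [0.0, -0.2, 0.0] rows>=1.1
[-0.0, -0.0, 5.0] [0.0, 0.0, 0.0] rows>=0.8
```

Request:
arm_command(steps=[{"translation":[1.2,0.1,-4],"angular":[0,-0.2,0]},{"translation":[1.2,0.1,-4],"angular":[0,-0.2,0]},{"translation":[1.2,0.1,-4],"angular":[0,-0.2,0]}])

```text
t: 3.15
position: [0.6231, -0.2638, 0.2722]
orientation: [[0.698, -0.599, 0.393], [-0.501, -0.8, -0.33], [0.512, 0.033, -0.858]]
ft_force: [0.7, -3.3, 1.6]
width: 0.0869
finger_force: 0.0
```

```bash
python3 - <<'E'
from kin import *
err(0,0,0)
plan([((.6288,-.2393,.214),-.6,1.15)])
E
```

```text
t 3.15 grasp [ 0.6157 -0.2575  0.2885] psi -0.642 roll 0.033 a 1.032 q [ 0.02  0.06 -0.63  0.68 -0.56  0.39] F [ 0.7 -3.3  1.6] w 0.0869
[-4.0, -2.6, 6.3] [0.05, -0.12, -0.02] rows>=1.3
```

Request:
arm_command(steps=[{"translation":[0,0,0],"angular":[0,0,0]},{"translation":[0,0,0],"angular":[0,0,0]}])

```text
t: 3.4
position: [0.6245, -0.2646, 0.2726]
orientation: [[0.697, -0.598, 0.396], [-0.497, -0.801, -0.334], [0.517, 0.036, -0.855]]
ft_force: [0.2, -0.6, -0.3]
width: 0.0871
finger_force: 0.0
```

```bash
python3 - <<'E'
from kin import *
err(0,0,0)
plan([((.6288,-.2393,.214),-.6,1.15)])
E
```

```text
t 3.4 grasp [ 0.617  -0.2582  0.2888] psi -0.641 roll 0.036 a 1.026 q [ 0.02  0.06 -0.64  0.7  -0.56  0.38] F [ 0.2 -0.6 -0.3] w 0.0871
[-4.2, -2.6, 6.2] [0.05, -0.12, -0.02] rows>=1.3
```

Request:
arm_command(steps=[{"translation":[-2.4,-2.6,0.5],"angular":[0.05,-0.12,-0.02]},{"translation":[-2.4,-2.6,0.5],"angular":[0.05,-0.12,-0.02]},{"translation":[-4.2,-2.6,6.2],"angular":[0.05,-0.12,-0.02]},{"translation":[-4.2,-2.6,6.2],"angular":[0.05,-0.12,-0.02]},{"translation":[-4.2,-2.6,6.2],"angular":[0.05,-0.12,-0.02]}])

```text
t: 4.03
position: [0.6349, -0.2448, 0.198]
orientation: [[0.752, -0.566, 0.337], [-0.516, -0.824, -0.233], [0.41, 0.001, -0.912]]
ft_force: [0.4, -0.9, 1.3]
width: 0.0871
finger_force: 0.0
```

```bash
python3 - <<'E'
from kin import *
err(0,0,0)
plan([((.6288,-.2393,.214),-.6,1.15)])
E
```

```text
t 4.025 grasp [ 0.6285 -0.2404  0.2153] psi -0.602 roll 0.001 a 1.148 q [ 0.02  0.17 -0.58  0.5  -0.53  0.55] F [ 0.4 -0.9  1.3] w 0.0871
[-0.1, -0.1, 0.1] [0.0, -0.0, -0.0] rows>=0.0
```

Request:
arm_command(steps=[{"translation":[0,0,0],"angular":[0,0,0]},{"translation":[0,0,0],"angular":[0,0,0]},{"translation":[0,0,0],"angular":[0,0,0]},{"translation":[0,0,0],"angular":[0,0,0]},{"translation":[0,0,0],"angular":[0,0,0]}], claw=1, squeeze=35)

```text
t: 4.65
position: [0.6348, -0.2437, 0.1966]
orientation: [[0.752, -0.566, 0.337], [-0.517, -0.824, -0.231], [0.408, -0.0, -0.913]]
ft_force: [-0.2, 0.5, 0.1]
width: 0.0426
finger_force: 0.0
```

Request:
arm_command(steps=[{"translation":[0,0,0],"angular":[0,0,0]},{"translation":[0,0,0],"angular":[0,0,0]}])

```text
t: 4.9
position: [0.6348, -0.2437, 0.1965]
orientation: [[0.752, -0.566, 0.337], [-0.517, -0.824, -0.231], [0.408, -0.001, -0.913]]
ft_force: [0.4, 0.1, 0.3]
width: 0.0279
finger_force: 35.0
```

```bash
cat > s2.py <<'E'
from kin import *
err(0,0,0); s=manip.sense(); print(s['finger_force'])
G=s['position']-.019*s['orientation'][:,2]
up=neckpose(0); print(up)
off=G[2]-.214-.001
w=[(G+[0,0,.05],-.6,1.15),((.58,-.14,.27),-.35,1.15),(up+[0,0,.03],YAW,1.15),(up+[0,0,off+.0],YAW,1.15)]
q=s['joint_pos']
for x in w: r=ik(*x,q);q=r[0];print(q.round(2),r[1:])
plan(w)
E
python3 s2.py
```

```text
t 4.9 grasp [ 0.6284 -0.2393  0.2138] psi -0.602 roll -0.001 a 1.150 q [ 0.02  0.17 -0.58  0.5  -0.52  0.55] F [0.4 0.1 0.3] w 0.0279
35.00666946172714
[ 0.51024401 -0.03675612  0.214     ]
[ 0.04  0.13 -0.49  0.41 -0.65  0.64] (np.float64(3.3796527049823926e-10), np.float64(0.236881610185906), np.float64(0.5317493829561286))
[ 0.21 -0.01 -0.61  0.37 -0.64  0.75] (np.float64(4.7628903654440935e-15), np.float64(0.2320135725464286), np.float64(0.40515884546285064))
[ 0.44 -0.16 -0.8   0.36 -0.58  0.8 ] (np.float64(2.817855029951771e-09), np.float64(0.20716464418876934), np.float64(0.21620540328689608))
[ 0.42 -0.12 -0.87  0.43 -0.48  0.74] (np.float64(2.6530525668628433e-11), np.float64(0.17662798281057582), np.float64(0.14510209940525598))
[2.0, -0.0, -4.6] [0.0, 0.0, -0.0] rows>=0.8
[-8.5, -5.6, -4.5] [0.1, 0.0, -0.23] rows>=1.8
[-10.3, -7.6, -1.7] [0.12, 0.0, -0.26] rows>=2.1
[-1.3, 0.0, 2.8] [-0.0, 0.0, -0.0] rows>=0.5
```

Request:
arm_command(steps=[{"translation":[1,0,-2.3],"angular":[0,0,0]},{"translation":[2,0,-4.6],"angular":[0,0,0]},{"translation":[2,0,-4.6],"angular":[0,0,0]}])

```text
t: 5.28
position: [0.6351, -0.2433, 0.2481]
orientation: [[0.751, -0.566, 0.339], [-0.517, -0.824, -0.231], [0.41, -0.002, -0.912]]
ft_force: [-0.3, 1.7, -4.0]
width: 0.0278
finger_force: 35.0
```

Request:
arm_command(steps=[{"translation":[-2.1,-1.4,-1.1],"angular":[0.02,0,-0.05]},{"translation":[-4.2,-2.8,-2.2],"angular":[0.05,0,-0.11]},{"translation":[-6.3,-4.2,-3.3],"angular":[0.07,0,-0.17]},{"translation":[-8.5,-5.6,-4.5],"angular":[0.1,0,-0.23]}])

```text
t: 5.78
position: [0.5853, -0.1425, 0.2507]
orientation: [[0.859, -0.343, 0.38], [-0.312, -0.939, -0.142], [0.405, 0.003, -0.914]]
ft_force: [0.4, 0.4, -4.2]
width: 0.0273
finger_force: 35.0
```

Request:
arm_command(steps=[{"translation":[-2.6,-1.9,-0.5],"angular":[0.03,0,-0.06]},{"translation":[-5.2,-3.8,-0.9],"angular":[0.06,0,-0.13]},{"translation":[-7.8,-5.7,-1.3],"angular":[0.09,0,-0.2]},{"translation":[-10.3,-7.6,-1.7],"angular":[0.12,0,-0.26]},{"translation":[-10.3,-7.6,-1.7],"angular":[0.12,0,-0.26]}])

```text
t: 6.4
position: [0.516, -0.0367, 0.2242]
orientation: [[0.912, -0.063, 0.405], [-0.058, -0.998, -0.025], [0.405, -0.001, -0.914]]
ft_force: [-0.0, -0.3, -3.2]
width: 0.0273
finger_force: 35.0
```

```bash
cat > s3.py <<'E'
from kin import *
err(0,0,0); s=manip.sense(); print(s['finger_force'],s['torque'])
up=neckpose(0); plan([(up+[0,0,-.001],YAW,1.15)])
s=snap('scene');cv2.imwrite('pics/b.png',cv2.resize(s['pixels'][150:400,150:420,::-1],None,fx=2.2,fy=2.2))
E
python3 s3.py
```

```text
t 6.4 grasp [ 0.5083 -0.0362  0.2416] psi -0.064 roll -0.001 a 1.153 q [ 0.44 -0.16 -0.8   0.36 -0.59  0.8 ] F [-0.  -0.3 -3.2] w 0.0273
35.00157952308655 [ 0.04272926  1.76346371 -0.01500444]
[-1.0, 0.0, 2.7] [-0.0, 0.0, -0.0] rows>=0.5
```

View pics/b.png

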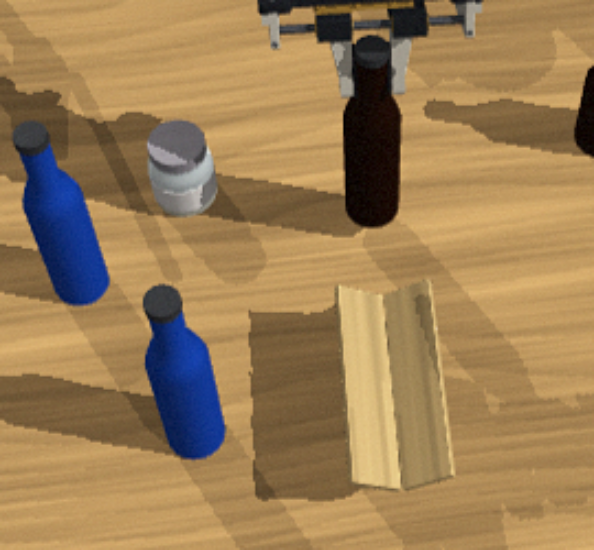

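The brown bottle hangs upright in the fingers (crop 372,50 down to 370,220) in front of the cradle's near end (crop 390,290). The blue bottles and jar haven't moved.

Request:
arm_command(steps=[{"translation":[-0.5,0,1.5],"angular":[0,0,0]},{"translation":[-1.0,0,2.5],"angular":[0,0,0]},{"translation":[-1.0,0,2.6],"angular":[0,0,0]},{"translation":[-1.0,0,2.7],"angular":[0,0,0]},{"translation":[-1.0,0,2.7],"angular":[0,0,0]}])

```text
t: 7.08
position: [0.5204, -0.0371, 0.198]
orientation: [[0.911, -0.065, 0.408], [-0.06, -0.998, -0.025], [0.408, -0.001, -0.913]]
ft_force: [0.6, 0.7, -4.0]
width: 0.0278
finger_force: 35.0
```

```bash
cat > s4.py <<'E'
from kin import *
np.set_printoptions(precision=3,suppress=True)
err(0,0,0); s=manip.sense(); print(s['torque'])
sc=snap('scene'); w=cloud(sc); px=sc['pixels'].astype(int); dark=(px.sum(-1)<90)
q=w[dark&(abs(w[...,0]-.51)<.05)&(abs(w[...,1]+.037)<.05)&(w[...,2]>.01)]
for z0 in (.015,.05,.09,.13):
    k=q[(q[:,2]>z0)&(q[:,2]<z0+.03)]
    if len(k)>10:
        f=least_squares(lambda x:np.hypot(k[:,0]-x[0],k[:,1]-x[1])-.028,[.51,-.037],loss='soft_l1',f_scale=.002); print(z0,len(k),f.x)
E
python3 s4.py
```

```text
t 7.075 grasp [ 0.513 -0.037  0.215] psi -0.065 roll -0.001 a 1.150 q [ 0.42 -0.12 -0.85  0.41 -0.5   0.75] F [ 0.6  0.7 -4. ] w 0.0278
[0.103 1.864 0.033]
0.015 169 [ 0.513 -0.036]
0.05 180 [ 0.512 -0.037]
0.09 187 [ 0.513 -0.037]
0.13 243 [ 0.512 -0.037]
```

Request:
arm_command(steps=[{"translation":[-0.25,0,0.06],"angular":[0,0,0]},{"translation":[-0.25,0,0.06],"angular":[0,0,0]},{"translation":[-0.25,0,0.06],"angular":[0,0,0]}])

```text
t: 7.5
position: [0.5184, -0.0367, 0.1965]
orientation: [[0.911, -0.065, 0.408], [-0.06, -0.998, -0.025], [0.409, -0.002, -0.913]]
ft_force: [0.1, -0.5, -0.7]
width: 0.0278
finger_force: 35.0
```

```bash
cat >> h.py <<'E'
def rows(calls,start=None):
    """calls: list of lists of (g,psi,a); prints rows relative to each call's start"""
    s=manip.sense(); p,R=(s['position'],s['orientation']) if start is None else start
    for c in calls:
        for g,psi,a in c:
            R1=rot(psi,a); p1=np.asarray(g)+.019*R1[:,2]
            t=np.round(R.T@(p1-p)*100,2); w=np.round(Ro.from_matrix(R.T@R1).as_rotvec(),3)+0.
            print('  ',(t+0.).tolist(),w.tolist())
        print('--'); p=p+R@t/100; R=R@Ro.from_rotvec(w).as_matrix()
E
cat > s5.py <<'E'
from kin import *
err(0,0,0)
th=np.linspace(0,.98,13)[1:]
rows([[(neckpose(t,0,.2138),YAW,1.15+t) for t in th[i:i+4]] for i in (0,4,8)])
E
python3 s5.py
```

```text
t 7.5 grasp [ 0.5106 -0.0362  0.2138] psi -0.065 roll -0.002 a 1.150 q [ 0.43 -0.13 -0.86  0.42 -0.49  0.74] F [ 0.1 -0.5 -0.7] w 0.0278
   [1.48, 0.06, 0.56] [-0.001, -0.082, -0.002]
   [2.94, 0.05, 1.24] [-0.001, -0.164, -0.002]
   [4.33, 0.05, 2.05] [-0.001, -0.245, -0.002]
   [5.66, 0.05, 2.97] [-0.001, -0.327, -0.002]
--
   [1.51, 0.0, 0.56] [0.0, -0.082, 0.0]
   [2.97, 0.0, 1.25] [0.0, -0.163, 0.0]
   [4.36, 0.0, 2.05] [0.0, -0.245, 0.0]
   [5.69, 0.0, 2.97] [0.0, -0.327, 0.0]
--
   [1.51, 0.0, 0.56] [0.0, -0.081, 0.0]
   [2.97, 0.0, 1.25] [0.0, -0.163, 0.0]
   [4.37, 0.0, 2.06] [0.0, -0.245, 0.0]
   [5.7, 0.0, 2.97] [0.0, -0.326, 0.0]
--
```

Foot stands on the bench (force ≈0). Now lean.

Request:
arm_command(steps=[{"translation":[1.5,0.05,0.56],"angular":[0,-0.082,0]},{"translation":[2.95,0.05,1.24],"angular":[0,-0.163,0]},{"translation":[4.35,0.05,2.05],"angular":[0,-0.245,0]},{"translation":[5.67,0.05,2.97],"angular":[0,-0.327,0]}])

```text
t: 8.0
position: [0.5826, -0.0412, 0.1921]
orientation: [[0.994, -0.065, 0.091], [-0.065, -0.998, -0.004], [0.091, -0.002, -0.996]]
ft_force: [0.3, 0.1, -3.4]
width: 0.0278
finger_force: 35.2
```

Request:
arm_command(steps=[{"translation":[1.5,0,0.56],"angular":[0,-0.082,0]},{"translation":[2.97,0,1.25],"angular":[0,-0.163,0]},{"translation":[4.36,0,2.05],"angular":[0,-0.245,0]},{"translation":[5.69,0,2.97],"angular":[0,-0.327,0]}])

```text
t: 8.5
position: [0.6422, -0.0453, 0.1676]
orientation: [[0.97, -0.065, -0.233], [-0.063, -0.998, 0.017], [-0.233, -0.002, -0.972]]
ft_force: [-0.1, 0.5, -0.7]
width: 0.0275
finger_force: 35.2
```

```bash
cat > s5.py <<'E'
from kin import *
err(0,0,0)
th=np.linspace(0,.98,13)[9:]
rows([[(neckpose(t,0,.2138),YAW,1.15+t) for t in th]])
E
python3 s5.py
```

```text
t 8.5 grasp [ 0.6466 -0.0456  0.1861] psi -0.065 roll -0.002 a 1.335 q [ 0.19  0.49  0.09 -0.06 -1.39  1.33] F [-0.1  0.5 -0.7] w 0.0275
   [1.41, -0.02, 0.51] [-0.002, -0.079, -0.001]
   [2.87, -0.02, 1.2] [-0.002, -0.16, -0.001]
   [4.27, -0.02, 2.0] [-0.002, -0.242, -0.001]
   [5.6, -0.02, 2.91] [-0.002, -0.324, -0.001]
--
```

Request:
arm_command(steps=[{"translation":[1.45,0,0.53],"angular":[0,-0.08,0]},{"translation":[2.9,0,1.22],"angular":[0,-0.161,0]},{"translation":[4.3,0,2.02],"angular":[0,-0.243,0]},{"translation":[5.65,0,2.95],"angular":[0,-0.325,0]},{"translation":[5.65,0,2.95],"angular":[0,-0.325,0]}])

```text
t: 9.12
position: [0.6885, -0.0484, 0.1207]
orientation: [[0.842, -0.066, -0.536], [-0.055, -0.998, 0.036], [-0.537, -0.001, -0.843]]
ft_force: [-1.6, -0.9, -2.9]
width: 0.0276
finger_force: 35.1
```

```bash
cat > s6.py <<'E'
from kin import *
err(0,0,0)
rows([[(neckpose(.995,0,.2138),YAW,1.15+.995)]])
s=snap('scene');cv2.imwrite('pics/c.png',cv2.resize(s['pixels'][150:400,150:420,::-1],None,fx=2.2,fy=2.2))
# bottle axis elevation in the cloud
w=cloud(s); px=s['pixels'].astype(int); m=(px.sum(-1)<90)&(w[...,0]>.48)&(w[...,0]<.70)&(abs(w[...,1]+.043)<.025)&(w[...,2]>.01)&(w[...,2]<.16)
q=w[m]; c=q.mean(0); v=np.linalg.svd(q-c)[2][0]; print(len(q),c,v,np.degrees(np.arccos(abs(v[2]))))
E
python3 s6.py
```

```text
t 9.125 grasp [ 0.6987 -0.0491  0.1367] psi -0.066 roll -0.001 a 1.004 q [ 0.15  0.82  0.5  -0.12 -1.8   1.37] F [-1.6 -0.9 -2.9] w 0.0276
   [0.08, -0.04, -0.44] [-0.002, -0.007, -0.002]
--
666 [ 0.57738425 -0.04480342  0.0878612 ] [ 0.84049521 -0.0544656   0.53907448] 57.37934292543036
```

View pics/c.png

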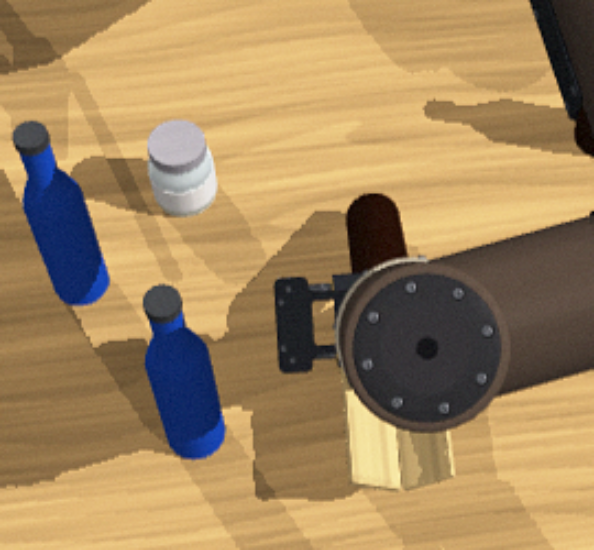

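The bottle leans at 57° over the cradle edge, its foot at crop (373,205), gripped at the neck. The bystanders haven't moved. Now I release it.

Request:
arm_command(steps=[{"translation":[0,0,0],"angular":[0,0,0]},{"translation":[0,0,0],"angular":[0,0,0]},{"translation":[0,0,0],"angular":[0,0,0]},{"translation":[0,0,0],"angular":[0,0,0]},{"translation":[0,0,0],"angular":[0,0,0]}], claw=7)

```text
t: 9.8
position: [0.6891, -0.0484, 0.1264]
orientation: [[0.846, -0.065, -0.528], [-0.054, -0.998, 0.036], [-0.53, -0.001, -0.848]]
ft_force: [-0.6, -0.1, -0.4]
width: 0.0685
finger_force: 0.0
```

Request:
arm_command(steps=[{"translation":[0,0,-4],"angular":[0,0,0]},{"translation":[0,0,-9],"angular":[0,0,0]},{"translation":[0,0,-14],"angular":[0,0,0]},{"translation":[0,0,-14],"angular":[0,0,0]}], claw=8.7)

```text
t: 10.3
position: [0.7656, -0.0539, 0.2478]
orientation: [[0.85, -0.065, -0.523], [-0.055, -0.998, 0.036], [-0.524, -0.002, -0.852]]
ft_force: [0.4, 0.2, -0.6]
width: 0.0871
finger_force: 0.0
```

```bash
cat > s7.py <<'E'
from kin import *
np.set_printoptions(precision=4,suppress=True)
err(0,0,0)
Q=[]
for n in ('scene','top'):
    s=snap(n); save(s,'d_%s.png'%n); w=cloud(s); px=s['pixels'].astype(int)
    m=(px.sum(-1)<90)&(w[...,0]>.48)&(w[...,0]<.75)&(abs(w[...,1]+.043)<.04)&(w[...,2]>.008)&(w[...,2]<.19); Q.append(w[m]); print(n,m.sum(),w[m].mean(0))
q=np.concatenate(Q)
q=q[q[:,0]<.64]
def F(x):
    v=np.array([1,x[2],x[3]]);v/=np.linalg.norm(v); r=q-[.58,x[0],x[1]]; return np.linalg.norm(r-np.outer(r@v,v),axis=1)-.028
f=least_squares(F,[-.043,.07,-.06,.65],loss='soft_l1',f_scale=.002); v=np.array([1,*f.x[2:]]);v/=np.linalg.norm(v)
c=np.array([.58,*f.x[:2]]); k=(q-c)@v; print('pt',c,'axis',v,'tilt',np.degrees(np.arccos(v[2])),'yaw',v[1]/v[0],np.median(abs(f.fun)),'foot',c+v*k.min(),k.min(),k.max())
E
python3 s7.py
```

```text
t 10.3 grasp [ 0.7756 -0.0546  0.2639] psi -0.065 roll -0.002 a 1.020 q [ 0.13  0.93  1.01 -0.13 -2.19  1.33] F [ 0.4  0.2 -0.6] w 0.0871
scene 597 [ 0.5734 -0.044   0.0828]
top 0 [nan nan nan]
pt [ 0.58   -0.0394  0.0596] axis [ 0.8368 -0.0635  0.5438] tilt 57.0559994981642 yaw -0.07589634626877181 0.0006006226086563999 foot [ 0.5221 -0.035   0.022 ] -0.06914909035633697 0.08667712182938532s7.py:7: RuntimeWarning: Mean of empty slice.
  m=(px.sum(-1)<90)&(w[...,0]>.48)&(w[...,0]<.75)&(abs(w[...,1]+.043)<.04)&(w[...,2]>.008)&(w[...,2]<.19); Q.append(w[m]); print(n,m.sum(),w[m].mean(0))
  ret = um.true_divide(
```

View pics/d_scene.png

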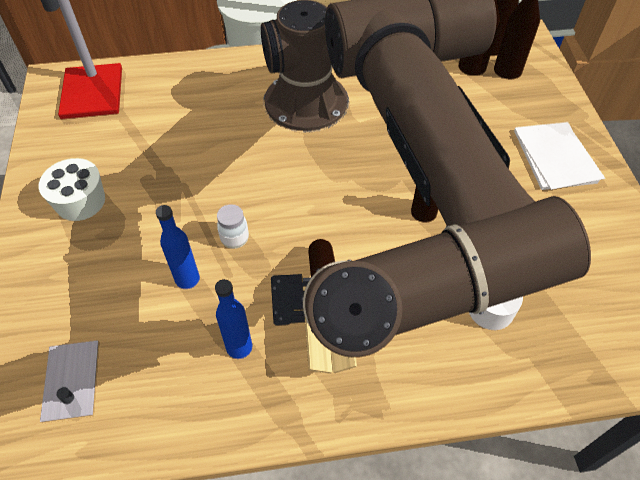

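The brown bottle leans on the cradle edge by itself, foot at (320,245); its tilt measures 57.1°. The bystanders haven't moved.

```bash
cat > s8.py <<'E'
from kin import *
np.set_printoptions(precision=2,suppress=True)
foot=np.array([.521,-.035,.0225]); v=np.array([np.sin(.995)*np.cos(-.07),np.sin(.995)*np.sin(-.07),np.cos(.995)])
G=foot+.042*v; print(G.round(3)); q=manip.sense()['joint_pos']
for a1 in (1.05,1.15,1.25):
    z=rot(-.07,a1)[:,2]; w=[((.70,-.05,.35),-.07,1.8),((.57,-.04,.30),-.07,1.4),(G-.10*z,-.07,a1),(G,-.07,a1),(E-.023*D+.032*Z,YAW,a1+.576)]
    qq=q
    for x in w: r=ik(*x,qq);qq=r[0];print(a1,qq,'%.3f %.2f %.2f'%r[1:])
    if a1==1.15: W=w
rows([[x] for x in W[:4]])
E
python3 s8.py
```

```text
[ 0.56 -0.04  0.04]
1.05 [ 0.18  0.52  0.5  -0.06 -1.78  1.32] 0.000 0.40 0.75
1.05 [ 0.31  0.05 -0.3   0.07 -1.06  1.16] 0.000 0.36 0.72
1.05 [ 0.31 -0.02 -1.01  0.6  -0.19  0.63] 0.118 0.07 0.01
1.05 [ 0.22  0.28 -0.74 -0.42 -0.01  1.74] 0.159 0.03 0.01
1.05 [ 0.24  0.42 -0.27 -0.02 -0.93  1.28] 0.000 0.39 0.75
1.15 [ 0.18  0.52  0.5  -0.06 -1.78  1.32] 0.000 0.40 0.75
1.15 [ 0.31  0.05 -0.3   0.07 -1.06  1.16] 0.000 0.36 0.72
1.15 [ 0.33  0.   -1.01  0.67 -0.23  0.55] 0.029 0.08 0.01
1.15 [ 0.23  0.24 -0.94  0.58 -0.06  0.71] 0.118 0.00 0.06
1.15 [ 0.22  0.47 -0.18 -0.05 -1.07  1.31] 0.000 0.43 0.84
1.25 [ 0.18  0.52  0.5  -0.06 -1.78  1.32] 0.000 0.40 0.75
1.25 [ 0.31  0.05 -0.3   0.07 -1.06  1.16] 0.000 0.36 0.72
1.25 [ 0.38  0.05 -0.86  0.36 -0.4   0.8 ] 0.000 0.15 0.16
1.25 [ 0.14  0.24 -1.01  1.03 -0.06  0.34] 0.038 0.00 0.01
1.25 [ 0.21  0.53 -0.09 -0.07 -1.2   1.34] 0.000 0.46 0.93
   [-10.39, 0.07, -3.82] [0.0, 0.33, 0.005]
--
   [-10.82, -0.1, 7.68] [0.0, 0.4, 0.0]
--
   [-7.72, -0.16, 15.1] [0.0, 0.25, 0.0]
--
   [0.0, 0.0, 10.0] [0.0, 0.0, 0.0]
--
```

```bash
cat > s8.py <<'E'
from kin import *
np.set_printoptions(precision=2,suppress=True)
foot=np.array([.521,-.035,.0225]); v=np.array([np.sin(.995)*np.cos(-.07),np.sin(.995)*np.sin(-.07),np.cos(.995)])
q=manip.sense()['joint_pos']
for a1 in (1.3,1.35,1.4):
    z=rot(-.07,a1)[:,2]; G=foot+.043*v-.005*z; w=[((.70,-.05,.35),-.07,1.8),((.57,-.04,.30),-.07,1.4),(G-.10*z,-.07,a1),(G,-.07,a1),(E-.022*D+.032*Z,YAW,a1+.576)]
    qq=q
    for x in w: r=ik(*x,qq);qq=r[0];print(a1,qq,'%.3f %.2f %.2f'%r[1:])
    if a1==1.35: W=w
rows([[x] for x in W[:4]])
E
python3 s8.py
```

```text
1.3 [ 0.18  0.52  0.5  -0.06 -1.78  1.32] 0.000 0.40 0.75
1.3 [ 0.31  0.05 -0.3   0.07 -1.06  1.16] 0.000 0.36 0.72
1.3 [ 0.38  0.07 -0.75  0.24 -0.52  0.93] 0.000 0.20 0.27
1.3 [ 0.29  0.25 -0.92  0.58 -0.17  0.65] 0.000 0.04 0.10
1.3 [ 0.2   0.56 -0.04 -0.08 -1.27  1.34] 0.000 0.47 0.98
1.35 [ 0.18  0.52  0.5  -0.06 -1.78  1.32] 0.000 0.40 0.75
1.35 [ 0.31  0.05 -0.3   0.07 -1.06  1.16] 0.000 0.36 0.72
1.35 [ 0.36  0.1  -0.67  0.16 -0.6   1.02] 0.000 0.24 0.35
1.35 [ 0.33  0.28 -0.78  0.27 -0.32  0.92] 0.000 0.12 0.24
1.35 [ 0.19  0.59  0.   -0.09 -1.33  1.35] 0.000 0.47 1.02
1.4 [ 0.18  0.52  0.5  -0.06 -1.78  1.32] 0.000 0.40 0.75
1.4 [ 0.31  0.05 -0.3   0.07 -1.06  1.16] 0.000 0.36 0.72
1.4 [ 0.34  0.13 -0.6   0.11 -0.69  1.08] 0.000 0.27 0.42
1.4 [ 0.32  0.3  -0.7   0.16 -0.43  1.04] 0.000 0.18 0.32
1.4 [ 0.19  0.62  0.05 -0.1  -1.39  1.36] 0.000 0.48 1.07
   [-10.39, 0.07, -3.82] [0.0, 0.33, 0.005]
--
   [-10.82, -0.1, 7.68] [0.0, 0.4, 0.0]
--
   [-6.05, -0.16, 14.32] [0.0, 0.05, 0.0]
--
   [0.0, 0.0, 10.0] [0.0, 0.0, 0.0]
--
```

Request:
arm_command(steps=[{"translation":[-5,0,-2.5],"angular":[0,0.16,0]},{"translation":[-10.4,0.1,-3.8],"angular":[0,0.33,0]},{"translation":[-10.4,0.1,-3.8],"angular":[0,0.33,0]}])

```text
t: 10.78
position: [0.6894, -0.0518, 0.3448]
orientation: [[0.976, -0.064, -0.21], [-0.062, -0.998, 0.015], [-0.21, -0.002, -0.978]]
ft_force: [0.1, -0.7, 3.0]
width: 0.087
finger_force: 0.0
```

Request:
arm_command(steps=[{"translation":[-3.6,0,2.5],"angular":[0,0.13,0]},{"translation":[-7.2,-0.1,5.1],"angular":[0,0.27,0]},{"translation":[-10.8,-0.1,7.7],"angular":[0,0.4,0]},{"translation":[-10.8,-0.1,7.7],"angular":[0,0.4,0]},{"translation":[-10.8,-0.1,7.7],"angular":[0,0.4,0]}])

```text
t: 11.4
position: [0.5712, -0.0414, 0.2821]
orientation: [[0.983, -0.064, 0.171], [-0.063, -0.998, -0.01], [0.171, -0.001, -0.985]]
ft_force: [1.5, 0.2, 1.0]
width: 0.0872
finger_force: 0.0
```

```bash
cat > s9.py <<'E'
exec(open('s8.py').read().split('for a1')[0])
err(0,0,0)
z=rot(-.07,1.35)[:,2]; G=foot+.043*v-.005*z; print(G.round(4)); rows([[(G-.10*z,-.07,1.35)],[(G,-.07,1.35)]])
E
cat > fit.py <<'E'
exec(open('s7.py').read().replace("save(s,'d_%s.png'%n);",""))
E
python3 s9.py; python3 fit.py 2>/dev/null
```

```text
t 11.4 grasp [ 0.57 -0.04  0.3 ] psi -0.064 roll -0.001 a 1.399 q [ 0.31  0.05 -0.3   0.07 -1.06  1.17] F [1.5 0.2 1. ] w 0.0872
[ 0.56 -0.04  0.05]
   [-5.89, -0.28, 14.44] [-0.002, 0.049, 0.006]
--
   [0.0, 0.0, 10.0] [0.0, 0.0, 0.0]
--
t 11.4 grasp [ 0.568  -0.0412  0.3008] psi -0.064 roll -0.001 a 1.399 q [ 0.31  0.05 -0.3   0.07 -1.06  1.17] F [1.5 0.2 1. ] w 0.0872
scene 1210 [ 0.6179 -0.0447  0.1064]
top 0 [nan nan nan]
pt [ 0.58   -0.0395  0.0596] axis [ 0.8383 -0.0616  0.5417] tilt 57.19760910242836 yaw -0.07344072065314901 0.0005893128017166634 foot [ 0.5209 -0.0351  0.0214] -0.07045714322799246 0.08981754366083732
```

Consistent with the earlier fit; the bottle is at rest. Approaching its lower half.

Request:
arm_command(steps=[{"translation":[-2,-0.1,4.8],"angular":[0,0.02,0]},{"translation":[-4,-0.2,9.6],"angular":[0,0.04,0]},{"translation":[-5.9,-0.3,14.4],"angular":[0,0.05,0]},{"translation":[-5.9,-0.3,14.4],"angular":[0,0.05,0]},{"translation":[-5.9,-0.3,14.4],"angular":[0,0.05,0]}])

```text
t: 12.12
position: [0.5427, -0.035, 0.1317]
orientation: [[0.973, -0.064, 0.221], [-0.063, -0.998, -0.013], [0.222, -0.001, -0.975]]
ft_force: [-0.4, -0.7, 0.4]
width: 0.0868
finger_force: 0.0
```

```bash
python3 s9.py
```

```text
t 12.125 grasp [ 0.54 -0.03  0.15] psi -0.064 roll -0.001 a 1.347 q [ 0.36  0.1  -0.65  0.16 -0.61  1.03] F [-0.4 -0.7  0.4] w 0.0868
[ 0.56 -0.04  0.05]
   [-0.47, 0.15, 0.08] [-0.003, -0.003, 0.005]
--
   [0.0, -0.01, 10.0] [0.0, 0.0, 0.0]
--
```

Request:
arm_command(steps=[{"translation":[-0.4,0.1,3],"angular":[0,0,0]},{"translation":[-0.4,0.1,6],"angular":[0,0,0]},{"translation":[-0.4,0.1,8.5],"angular":[0,0,0]},{"translation":[-0.4,0.1,10],"angular":[0,0,0]},{"translation":[-0.4,0.1,10],"angular":[0,0,0]}])

```text
t: 12.75
position: [0.56, -0.0375, 0.0322]
orientation: [[0.973, -0.065, 0.221], [-0.064, -0.998, -0.013], [0.221, -0.001, -0.975]]
ft_force: [0.6, -0.0, -0.3]
width: 0.0869
finger_force: 0.0
```

```bash
python3 s9.py
```

```text
t 12.75 grasp [ 0.56 -0.04  0.05] psi -0.065 roll -0.001 a 1.348 q [ 0.33  0.28 -0.77  0.26 -0.33  0.93] F [ 0.6 -0.  -0.3] w 0.0869
[ 0.56 -0.04  0.05]
   [0.02, 0.0, -10.0] [-0.002, -0.002, 0.004]
--
   [0.0, 0.01, 10.0] [0.0, 0.0, 0.0]
--
```

Request:
arm_command(steps=[{"translation":[0,0,0],"angular":[0,0,0]},{"translation":[0,0,0],"angular":[0,0,0]},{"translation":[0,0,0],"angular":[0,0,0]},{"translation":[0,0,0],"angular":[0,0,0]},{"translation":[0,0,0],"angular":[0,0,0]}], claw=4, squeeze=45)

```text
t: 13.38
position: [0.5577, -0.0377, 0.0316]
orientation: [[0.973, -0.065, 0.22], [-0.063, -0.998, -0.013], [0.22, -0.001, -0.975]]
ft_force: [-1.5, -0.6, 4.1]
width: 0.0551
finger_force: 45.0
```

```bash
python3 fit.py 2>/dev/null; cat > s10.py <<'E'
from kin import *
np.set_printoptions(precision=3,suppress=True)
err(0,0,0); s=manip.sense(); print(s['finger_force'])
import sys
el0=np.pi/2-.997  # elevation now
foot=np.array([.521,-.035,.0222])
# rigid offset grasp->bottle in (along axis, normal-up) of vertical plane
R=s['orientation']; g=s['position']-.019*R[:,2]; a0=-np.arcsin(R[2,2]); 
a0=np.arctan2(-R[2,2],R[:2,2]@D[:2])
def ax(el): return np.cos(el)*D+np.sin(el)*Z, -np.sin(el)*D+np.cos(el)*Z
u,n=ax(el0); al,be=(g-foot)@u,(g-foot)@n
side=np.cross(Z,D); lat=(g-E)@side; print('along',al,'normal',be,'lat',lat,'a0',a0)
k0=np.dot(E-foot,D)/np.cos(el0)
k1=.065; n_=10; W=[]
for i in range(1,n_+1):
    f=i/n_; el=el0*(1-f); u,n=ax(el); k=k0+(k1-k0)*f
    zc=.058+np.sqrt((.028/np.cos(el))**2+.01617**2)+.0025
    Q=E*[1,1,0]+zc*Z; ft=Q-k*u
    W.append((ft+al*u+be*n+side*lat*(1-f), YAW, a0+el0-el))
q=s['joint_pos']
for x in W: r=ik(*x,q);q=r[0]
print(q,r[1:]); print(k0,W[-1])
rows([W[0:5],W[5:10]])
E
python3 s10.py
```

```text
t 13.375 grasp [ 0.5536 -0.0374  0.0501] psi -0.065 roll -0.001 a 1.349 q [ 0.33  0.28 -0.77  0.26 -0.33  0.93] F [-1.5 -0.6  4.1] w 0.0551
scene 1466 [ 0.6054 -0.0474  0.1122]
top 90 [ 0.5904 -0.0607  0.09  ]
pt [ 0.58   -0.0408  0.0644] axis [ 0.8683 -0.0363  0.4948] tilt 60.34521211005247 yaw -0.04186332759508117 0.003123580192122638 foot [ 0.5168 -0.0382  0.0283] -0.07284296842971227 0.08418322764478393
t 13.475 grasp [ 0.554 -0.037  0.05 ] psi -0.065 roll -0.001 a 1.349 q [ 0.33  0.28 -0.77  0.26 -0.33  0.93] F [-1.7  0.1  5. ] w 0.0551
44.98643830418587
along 0.04259241219907173 normal 0.005685543893551045 lat 0.0020585277871940965 a0 1.3489613646588643
[ 0.194  0.58   0.007 -0.09  -1.34   1.349] (np.float64(5.376059444940499e-10), np.float64(0.4754273294111615), np.float64(1.0267439933758125))
0.13380533380595933 (array([ 0.611, -0.043,  0.099]), -0.063, np.float64(1.9227576914537607))
   [0.45, 0.02, -0.88] [-0.001, -0.057, -0.002]
   [0.9, 0.04, -1.44] [-0.001, -0.115, -0.002]
   [1.39, 0.06, -1.95] [-0.001, -0.172, -0.002]
   [1.92, 0.08, -2.4] [-0.001, -0.23, -0.002]
   [2.49, 0.1, -2.79] [-0.001, -0.287, -0.002]
--
   [0.48, 0.02, -0.49] [0.0, -0.057, 0.0]
   [1.0, 0.04, -0.91] [0.0, -0.115, 0.0]
   [1.55, 0.06, -1.28] [0.0, -0.172, 0.0]
   [2.13, 0.08, -1.59] [0.0, -0.229, 0.0]
   [2.73, 0.1, -1.82] [0.0, -0.287, 0.0]
--
```

Request:
arm_command(steps=[{"translation":[0.45,0,-0.88],"angular":[0,-0.057,0]},{"translation":[0.9,0,-1.44],"angular":[0,-0.115,0]},{"translation":[1.4,0,-1.95],"angular":[0,-0.172,0]},{"translation":[1.9,0.05,-2.4],"angular":[0,-0.23,0]},{"translation":[2.5,0.05,-2.8],"angular":[0,-0.287,0]}])

```text
t: 14.1
position: [0.5747, -0.0393, 0.0633]
orientation: [[0.995, -0.065, -0.07], [-0.065, -0.998, 0.006], [-0.07, -0.002, -0.998]]
ft_force: [-0.7, 0.6, -3.0]
width: 0.0548
finger_force: 45.0
```

```bash
cat > s11.py <<'E'
from kin import *
err(0,0,0)
s=snap('scene');w=cloud(s); px=s['pixels'].astype(int)
cv2.imwrite('pics/%s.png'%__import__('sys').argv[1],cv2.resize(s['pixels'][200:400,230:450,::-1],None,fx=2.7,fy=2.7))
for nm,c in (('stub',(.432,.234)),('jar',(.4425,-.230))):
    q=w[(np.hypot(w[...,0]-c[0],w[...,1]-c[1])<.045)&(w[...,2]>.02)&(w[...,2]<.2)]; print(nm,len(q),q.mean(0).round(3) if len(q) else '')
E
python3 s11.py e
```

```text
t 14.1 grasp [ 0.576  -0.0394  0.0823] psi -0.065 roll -0.002 a 1.501 q [ 0.25  0.39 -0.34 -0.03 -0.9   1.27] F [-0.7  0.6 -3. ] w 0.0548
stub 1208 [0.449 0.227 0.095]
jar 1012 [ 0.458 -0.228  0.07 ]
```

View pics/e.png

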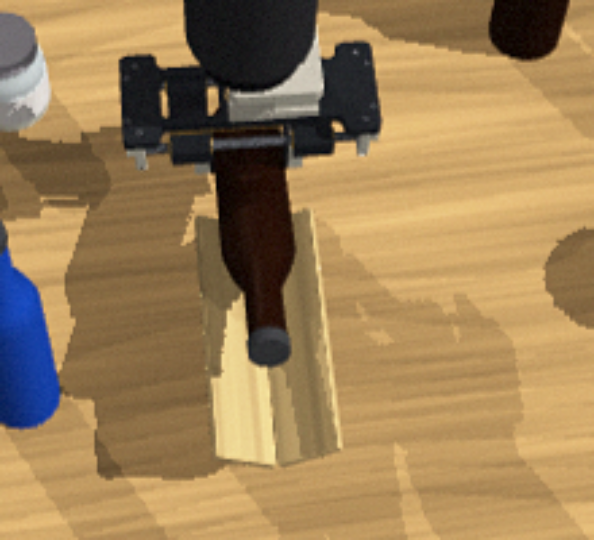

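The bottle is gripped near its foot and half raised, neck along the V (cap at crop 270,345). The blue bottle and the jar are untouched.

Request:
arm_command(steps=[{"translation":[0.48,0.02,-0.49],"angular":[0,-0.057,0]},{"translation":[1.0,0.04,-0.91],"angular":[0,-0.115,0]},{"translation":[1.55,0.06,-1.28],"angular":[0,-0.172,0]},{"translation":[2.13,0.08,-1.59],"angular":[0,-0.229,0]},{"translation":[2.73,0.1,-1.82],"angular":[0,-0.287,0]}])

```text
t: 14.78
position: [0.6032, -0.0419, 0.0797]
orientation: [[0.935, -0.065, -0.348], [-0.061, -0.998, 0.024], [-0.349, -0.002, -0.937]]
ft_force: [-1.4, 1.5, -0.3]
width: 0.0552
finger_force: 45.0
```

Request:
arm_command(steps=[{"translation":[0,0,0],"angular":[0,0,0]},{"translation":[0,0,0],"angular":[0,0,0]}])

```text
t: 15.02
position: [0.6042, -0.0421, 0.0799]
orientation: [[0.937, -0.065, -0.343], [-0.06, -0.998, 0.024], [-0.344, -0.002, -0.939]]
ft_force: [1.6, 0.6, -1.3]
width: 0.0552
finger_force: 45.0
```

```bash
cat > s12.py <<'E'
from kin import *
np.set_printoptions(precision=4,suppress=True)
err(0,0,0)
Q=[]
for n in ('scene','top'):
    s=snap(n); w=cloud(s); px=s['pixels'].astype(int); save(s,'f_%s.png'%n)
    m=(px.sum(-1)<90)&(w[...,0]>.64)&(w[...,0]<.84)&(abs(w[...,1]+.047)<.04)&(w[...,2]>.07)&(w[...,2]<.15)
    Q.append(w[m]); print(n,m.sum(),w[m].max(0) if m.any() else '')
q=np.concatenate(Q); b=q[q[:,0]<.70]
def F(x):
    v=np.array([1,x[2],x[3]]);v/=np.linalg.norm(v); r=b-[.66,x[0],x[1]]; return np.linalg.norm(r-np.outer(r@v,v),axis=1)-.028
f=least_squares(F,[-.046,.09,-.06,.0],loss='soft_l1',f_scale=.002); v=np.array([1,*f.x[2:]])
print('at x=.66:',f.x[:2],'slope y,z',f.x[2:],np.median(abs(f.fun)),len(b))
c=q[q[:,0]>q[:,0].max()-.03]; print('cap end',q[:,0].max(),'cap mid y',(c[:,1].min()+c[:,1].max())/2,'cap top z',np.percentile(c[:,2],95))
E
python3 s12.py
```

```text
t 15.025 grasp [ 0.6107 -0.0425  0.0977] psi -0.065 roll -0.002 a 1.220 q [ 0.19  0.58  0.01 -0.09 -1.34  1.35] F [ 1.6  0.6 -1.3] w 0.0552
scene 1588 [ 0.8101 -0.0108  0.15  ]
top 0 
at x=.66: [-0.0464  0.0915] slope y,z [-0.0793 -0.0088] 0.001069066802689679 644
cap end 0.8101300531472988 cap mid y -0.05722954912066192 cap top z 0.1075346983207437
```

Request:
arm_command(steps=[{"translation":[0.25,0,-0.06],"angular":[0,0,0]},{"translation":[0.5,0,-0.1],"angular":[0,0,0]},{"translation":[0.52,0,-0.03],"angular":[0,0,0]},{"translation":[0.52,0,-0.03],"angular":[0,0,0]}])

```text
t: 15.62
position: [0.6089, -0.0426, 0.0793]
orientation: [[0.937, -0.065, -0.345], [-0.06, -0.998, 0.024], [-0.345, -0.001, -0.938]]
ft_force: [-1.2, 3.2, 2.6]
width: 0.0554
finger_force: 45.0
```

```bash
python3 s12.py
```

```text
t 15.625 grasp [ 0.6155 -0.0431  0.0972] psi -0.065 roll -0.001 a 1.218 q [ 0.19  0.59  0.02 -0.09 -1.34  1.35] F [-1.2  3.2  2.6] w 0.0554
scene 1589 [ 0.8144 -0.0097  0.15  ]
top 0 
at x=.66: [-0.0466  0.0911] slope y,z [-0.0711  0.0111] 0.001072445616683921 597
cap end 0.8143527191029925 cap mid y -0.05784407971347498 cap top z 0.10825464504521576
```

Request:
arm_command(steps=[{"translation":[0,0,0],"angular":[0,0,0]},{"translation":[0,0,0],"angular":[0,0,0]},{"translation":[0,0,0],"angular":[0,0,0]},{"translation":[0,0,0],"angular":[0,0,0]}], claw=8.5)

```text
t: 16.23
position: [0.6091, -0.0428, 0.0787]
orientation: [[0.936, -0.065, -0.345], [-0.061, -0.998, 0.024], [-0.345, -0.001, -0.938]]
ft_force: [-0.1, 1.1, 0.2]
width: 0.084
finger_force: 0.0
```

Request:
arm_command(steps=[{"translation":[0,0,-3],"angular":[0,0,0]},{"translation":[0,0,-8],"angular":[0,0,0]},{"translation":[0,0,-14],"angular":[0,0,0]},{"translation":[0,0,-16],"angular":[0,0,0]},{"translation":[0,0,-16],"angular":[0,0,0]}])

```text
t: 16.85
position: [0.6652, -0.0465, 0.2306]
orientation: [[0.938, -0.065, -0.341], [-0.061, -0.998, 0.024], [-0.342, -0.002, -0.94]]
ft_force: [0.2, 0.4, -0.9]
width: 0.0846
finger_force: 0.0
```

Request:
arm_command(steps=[{"translation":[-6,0,-3],"angular":[0,0,0]},{"translation":[-12,0,-3],"angular":[0,0,0]},{"translation":[-15,0,-3],"angular":[0,0,0]},{"translation":[-15,0,-3],"angular":[0,0,0]}])

```text
t: 17.35
position: [0.5322, -0.038, 0.3103]
orientation: [[0.937, -0.064, -0.343], [-0.06, -0.998, 0.024], [-0.344, -0.002, -0.939]]
ft_force: [-0.4, 0.6, -0.0]
width: 0.0849
finger_force: 0.0
```

```bash
python3 s12.py; python3 s11.py g
```

```text
t 17.35 grasp [ 0.5387 -0.0385  0.3281] psi -0.065 roll -0.002 a 1.220 q [ 0.22  0.31  0.12 -0.1  -1.72  1.29] F [-0.4  0.6 -0. ] w 0.0849
scene 1730 [ 0.8255 -0.0183  0.1244]
top 0 
at x=.66: [-0.0452  0.0903] slope y,z [-0.0546 -0.0011] 0.0009544582166740694 669
cap end 0.825481278655319 cap mid y -0.055684553176466096 cap top z 0.10604342678543643
t 17.45 grasp [ 0.5402 -0.0384  0.3262] psi -0.065 roll -0.001 a 1.217 q [ 0.22  0.32  0.12 -0.1  -1.72  1.29] F [ 0.4 -1.  -0.4] w 0.0852
stub 1206 [0.449 0.227 0.096]
jar 1008 [ 0.458 -0.228  0.07 ]
```

View pics/f_scene.png

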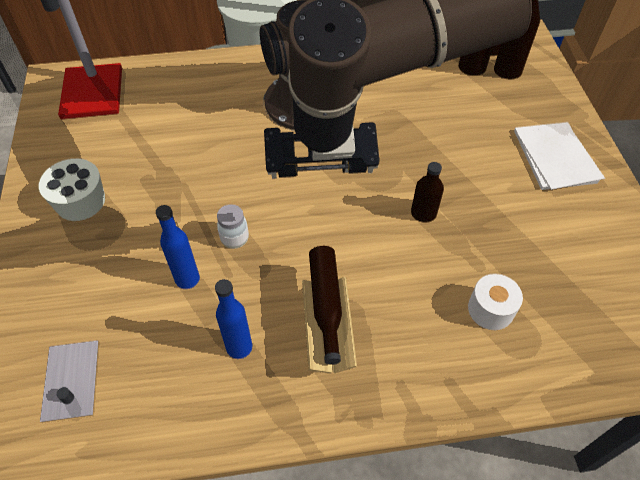

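The bottle lies level in the V with its neck to the far end (foot at 322,250, cap at 332,357), and everything else is in place. I'll check rest and position, then hand in.

```bash
cat > s13.py <<'E'
from kin import *
for i in range(2):
    s=snap('scene'); w=cloud(s); px=s['pixels'].astype(int)
    m=(px.sum(-1)<100)&(w[...,0]>.52)&(w[...,0]<.86)&(abs(w[...,1]+.047)<.035)&(w[...,2]>.07)&(w[...,2]<.125)
    x=w[m][:,0]; print(manip.sense()['t'],m.sum(),np.sort(x)[[0,3,10,-10,-3,-1]].round(4), w[m].mean(0).round(4))
E
python3 s13.py
```

```text
17.55 2429 [0.5741 0.5753 0.5768 0.8247 0.8259 0.8274] [ 0.6894 -0.0485  0.1101]
17.6 2429 [0.5733 0.5751 0.5764 0.8246 0.8256 0.8262] [ 0.6895 -0.0485  0.11  ]
```

Request:
arm_command(steps=[{"translation":[0,0,0],"angular":[0,0,0]},{"translation":[0,0,0],"angular":[0,0,0]},{"translation":[0,0,0],"angular":[0,0,0]},{"translation":[0,0,0],"angular":[0,0,0]}])

```text
t: 18.1
position: [0.534, -0.0381, 0.3089]
orientation: [[0.936, -0.065, -0.345], [-0.061, -0.998, 0.024], [-0.346, -0.001, -0.938]]
ft_force: [-0.2, -0.1, 0.7]
width: 0.0849
finger_force: 0.0
```

```bash
python3 s13.py
```

```text
18.15 2426 [0.573  0.5745 0.5765 0.825  0.8259 0.8266] [ 0.6893 -0.0484  0.11  ]
18.2 2425 [0.5739 0.5753 0.5767 0.8251 0.8258 0.8263] [ 0.6894 -0.0485  0.11  ]
```

```bash
python3 -c "
from rig import manip
print(manip.close_job())"
```

```text
the job is handed in; nothing more can be done
None
```

The tall brown bottle lies level and at rest in the cradle, neck to the far end and its centre about 7 mm further in than the ideal point; it was leant on the near edge and released first, the jar and the short bottle showed no shift, and the job was handed in at about 18 s.

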